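# Latch the gate of the sample-bottle cage

## Task

Shut the open gate of the steel bottle cage and latch it: take the latch bar by its blue thumb tab, lift it clear of the yellow striker and bring the gate gently home with it until you feel the bar meet the catch's back plate, then hold it there while you lower the bar behind the striker, and let it drop fully down into the catch. The gate springs open if let go early and the catch is not always clamped in quite the same place, so go by feel, do not force it, and leave the bottles and jars standing where they are.

Things in the scene. Friction and masses are not known exactly. Their poses are not given: they have to be found in the camera images.
- cage: Stainless-steel bottle cage fixed to the bench, 290 mm wide (y), 185 mm deep (x), wire sides 125 mm high. Origin on the bench in the middle of the gate line; x points from the gate into the cage, y along the gate line to the hinge, z up. The gate side (-x) faces the robot and the gate swings out to -x. The catch sits on a 34 mm square post at y = -132 mm.
- catch_place (a point): Nominal place of the catch on the cage: middle of the slot floor, x = 0, y = -130, z = 137 mm in the cage frame, same axes. The catch is clamped adjustably along x: its real slot lies up to 6 mm nearer or farther than this; see or feel it. From -x to +x: yellow striker lip 12 mm thick, 18 mm high; slot 14 mm wide, 30 mm long (y); dark back plate 10 mm thick, 60 mm high.
- hinge_post: Steel post 30 mm square, 130 mm high, fixed at the cage's front corner at y = +140 mm; it carries the gate and the latch bar. Its origin and axes coincide with those of cage. The catch is rigid: gate or bar pressed on it with more than 25 N counts as forcing; 4 to 8 N is ample.
- gate (a joint): Gate angle, rad. 0 = bar over the middle of a nominally placed slot; it can go on to -0.06; positive = open towards -x, up to 0.9. Wire panel 213 mm wide, top at z = 133 mm. A spring (0.25 N m/rad, rest at 0.75 rad; hinge friction 0.08 N m) pushes it open, under 2 N at the tab when shut. Latched it reads -0.04 to 0.045; stopped outside the striker, above 0.075.
- latch (a joint): Latch bar angle, rad: 0 = level, as it lies on the slot floor; positive = tip raised, up to 0.8; with the gate open it rests at -0.02 on its stop. It falls by its own weight (about 180 g). The bar clears the striker above 0.11 and meets the back plate (rather than passing over it) below 0.28; about 0.18 is right while closing.
- thumb_tab (a point): Grasp point in the blue upright tab on the latch bar. Tab 14 mm thick (x), 26 mm long (y), top 20 mm above this point, foot 32 mm below; pinch it across x from above. Axes of the bar: x across bar and gate, y along it to the pivot, z up. The bar is a steel flat 10 mm thick, 16 mm high, its axis 40 mm below this point; it runs 110 mm on to its tip (-y) and 110 mm back to the pivot (+y).
- latch_pivot (a point): Pivot of the latch bar on top of the gate, 145 mm above the bench, 60 mm from the hinge axis along the gate. The pivot axis is this point's x (across the gate); its y points along the gate to the hinge. It swings with the gate.
- gate_hinge (a point): Point on the vertical hinge axis of the gate, 145 mm above the bench, at x = 0, y = +120 mm in the cage frame. Fixed.
- bottle_purple: Purple bottle, 60 mm across, 150 mm tall, standing inside the cage; origin at the centre of its foot. Leave alone.
- bottle_clear: Clear jar with yellow lid, 60 mm across, 130 mm tall, standing inside the cage; origin at the centre of its foot. Leave alone.
- bottle_maroon: Maroon bottle, 64 mm across, 170 mm tall, on the bench beside the cage; origin at the centre of its foot. Leave alone.
- jar_pink: Peach jar with pink lid, 70 mm across, 90 mm tall, on the bench beside the cage; origin at the centre of its foot. Leave alone.

How it is judged:
By the outcome, as a careful person would: the job done as asked, in the order asked, and still so for the second after the job is handed in, with the robot touching nothing.
It also fails if it takes over 54 s, if anything falls off the work surface, if the arm or the gripper's body presses on something with over 40 N, if the wrist force passes 120 N, or if a joint passes its speed limit or range.

## Robot

A 6-joint arm with a two-finger parallel gripper is mounted at the origin on the work surface. World frame = base frame: x ahead of the robot, y to its left, z up, the work surface at z = 0. Lengths are in m, angles in rad, forces in N, time in s.
With the tool pointing down it reaches from about 0.25 to 0.725 m from the base axis. Payload 4 kg.
Tool frame: the origin (TCP) lies on the front face of the gripper's body, between the roots of the fingers; the fingertips stand 73 mm ahead of it and the grasp point (between the pads) lies bot.tcp_to_grasp ahead of it (bot.tcp_to_grasp is the distance from the TCP to the grasp point, in m); z points along the fingers, y is the line along which they close (so a half turn about z gives the same grasp; the last joint's range is limited). The gripper opens to 85 mm and grips with 20 to 120 N. Pads are 22 mm wide; open, the fingers measure 114 mm over their backs; the gripper's body (76 mm by 85 mm) begins 54 mm behind the grasp point. The pads swing forward as they close: fully open they stand 13 mm farther back than shut.
Start: joints at [-1.187, 0.241, 0.005, 1.335, 0, 1.571], TCP at [0.187, -0.464, 0.304] pointing down, gripper open.
Joint ranges: [-2.72, 2.72], [-1.05, 1.87], [-1.09, 1.28], [-1.99, 2.15], [-1.42, 1.44], [-3.14, 3.14]. Speed limits (rad/s): [2.79, 2.79, 3.14, 3.14, 3.14, 3.14].

## Interface

Orientations are given as a unit quaternion [x, y, z, w].
In Python, from workcell import bot gives the robot as it stands.
- The arm moves only by the shell command python3 -m jog 'ROWS' [OPENING]. ROWS is JSON, one flat list of numbers, 6 for each row, row after row: the shift along the world's x, y, z scaled (see below), then the turn, a rotation vector about the world's x, y, z scaled (see below). In form: [tx, ty, tz, wx, wy, wz, tx, ty, tz, wx, wy, wz, ...]. A call has 1 to 10 rows; each row is the pose to reach, as a shift and turn from the pose commanded when the call began; what a row does not reach only later rows make up. The controller multiplies each number of a shift by 800 mm and each number of a turn by 2 rad. A row lasts 1/12 s, in which the tool goes at most 41.7 mm and 7.16 degrees, less where a joint would pass 70% of its speed; a pose out of reach is approached as far as the arm can. A call with a number of a shift or a turn outside -1 to 1 is refused whole. A call with a gripper value outside its range is refused whole. OPENING is the opening, from -1 (shut) to 1 (fully open), set as the call begins (- or left out, the last holds). The fingers move at their own pace and stop on an object; the grip force is fixed at half the most. Time passes only in rows, so rows that repeat a pose let the fingers close. It gives the time, the measured TCP pose, the force, the opening and the grip force at its end, in the units of the state.
- bot.get_obs(): the state, without advancing time (a new reading comes with each control period).
- bot.camera(name): name is "scene" or "side" or "wrist"; returns (picture, depth): 480x640x3 uint8, red, green, blue; 480x640 float32, m along the optical axis (not along the pixel's ray), 0 where there is no reading.
- bot.calibration(name): a dict with "intrinsics" (3x3 intrinsics, pixels), "pose" (4x4, takes a point from camera to world coordinates). Camera axes: x right, y up, looking along -z (the intrinsics and any distortion apply to the point x, -y, -z); pixel columns grow to the right and rows downward; lengths in m; the calibration is good to about 2 mm. A picture is of the moment at which its call begins: read the wrist's pose just before it. calibration takes no time and is no camera call; for the wrist camera it gives the pose at the moment of the call.
- bot.job_done(): hands the job in; it is judged then, once.
Trained networks look in the newest picture that a camera, given by its name, has taken for a name from the list of things; names that differ only in an ending like _2 or _b are one class to them, and where a whole thing is asked for, a point or a joint stands for the part that bears it (a point fixed in the world has none). Each returns a list of dicts, best first, with "confidence" (0 to 1); they miss things now and then, are a little off and sometimes report something else, mostly with a low value. They report only what shows in the picture. A call takes as long as a camera call.
- bot.find_in(label, camera): "at" ([x, y, z] in m, in the coordinates of the camera as it stood for that picture, good to about 4 mm: the middle of the surface that is visible of it).
- bot.tip_of(label, camera): "at" ([x, y, z] in m, in the coordinates of the camera as it stood for that picture, good to about 4 mm: a listed point, or the origin of a listed thing).
The state is a dict: "clock": time; "joint_pos": joint angles; "joint_vel": joint speeds; "tau": joint torques, N m; "eef_pos": TCP position; "tool_rot": TCP orientation; "ft_force": force on the tool from outside, world axes, zero at the start; "ft_torque": the same for the moment, N m; "grip_width": finger opening in m; "grasp_force": force on a finger pad.
Only numpy, scipy, OpenCV 4.12 (cv2) and the standard library are available. Lean on these libraries where they do the work, as an engineer would, in place of code of your own. Each camera call takes 0.05 s, during which the arm holds its last target. There are 200 camera calls.

## Working session

There is one attempt and no reset: what is moved stays moved. The work goes in short steps, Python scripts to look and compute and a shell command to move; the robot and the scene stay as the last step left them, time stands still between calls to the robot, and variables do not carry over. Pictures are saved under pics/ and viewed, at most 10 in all, crops included, and the job is handed in when it is done.

```bash
mkdir -p pics; cat > h.py <<'E'
from workcell import bot
import numpy as np, cv2
def snap(c,f=None):
    T=np.array(bot.calibration(c)["pose"]); p,d=bot.camera(c)
    if f: cv2.imwrite("pics/"+f,p[:,:,::-1])
    return T,p,d
def w(T,a): return (T@np.r_[a,1])[:3]
E
python3 - <<'E'
from h import *
for c in("scene","side"):
    T,p,d=snap(c,c+"1.png")
    for l in["thumb_tab","latch_pivot","gate_hinge","catch_place","cage","hinge_post","bottle_maroon","jar_pink","bottle_purple","bottle_clear"]:
        for r in bot.tip_of(l,c)[:1]: print(c,l,round(r["confidence"],2),w(T,r["at"]).round(4))
o=bot.get_obs();print(o["clock"],o["eef_pos"],o["tool_rot"],o["ft_force"],o["grip_width"],bot.tcp_to_grasp)
E
```

```text
scene thumb_tab 0.75 [ 0.4649 -0.0345  0.1821]
scene latch_pivot 0.64 [0.5334 0.0542 0.1463]
scene gate_hinge 0.67 [0.5682 0.0993 0.1425]
scene catch_place 0.57 [ 0.5591 -0.1473  0.1347]
scene cage 0.6 [ 0.5634 -0.0176 -0.0035]
scene bottle_maroon 0.86 [ 0.6078 -0.3173 -0.    ]
scene jar_pink 0.84 [ 0.6902  0.2532 -0.0009]
scene bottle_purple 0.73 [0.6786 0.0641 0.001 ]
scene bottle_clear 0.73 [ 0.6614 -0.084   0.0073]
side thumb_tab 0.9 [ 0.4658 -0.0369  0.1875]
side latch_pivot 0.66 [0.5277 0.0524 0.1433]
side gate_hinge 0.77 [0.5652 0.1025 0.1367]
side catch_place 0.83 [ 0.5562 -0.15    0.1355]
side cage 0.95 [ 5.631e-01 -2.050e-02 -4.000e-04]
side bottle_maroon 0.84 [ 0.6055 -0.3174  0.0021]
side jar_pink 0.96 [ 0.688   0.2521 -0.0034]
side bottle_purple 0.9 [0.6756 0.0647 0.0046]
side bottle_clear 0.78 [ 6.532e-01 -8.600e-02 -4.000e-04]
1.1 [ 0.18722184 -0.46361889  0.30389795] [ 9.81646771e-01  1.90708199e-01  7.98607485e-06 -6.50540368e-06] [ 1.12575538 -0.15110554 -0.06879697] 0.08547928019079272 0.0539
```

View pics/scene1.png

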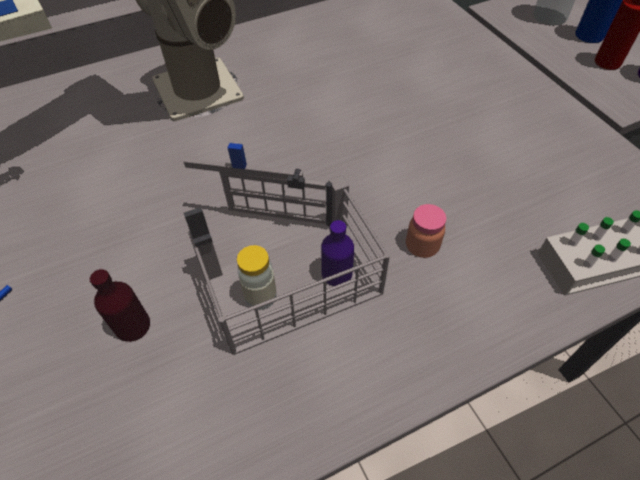

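View pics/side1.png

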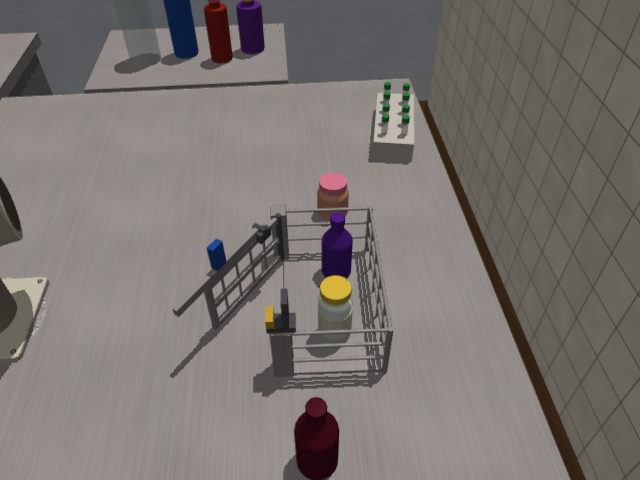

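The scene view shows the gate open with the blue tab at about (237,155), the catch at (198,225) and the pivot at (297,178). In the side view the yellow striker is at (270,318) with the tab at (217,255). The networks agree with both pictures, so I'm moving to hover over the tab.

```bash
python3 -m jog '[0.02,0.03,0.005,0,0,0.02, 0.06,0.09,0.01,0,0,0.05, 0.1,0.15,0.02,0,0,0.08, 0.13,0.2,0.02,0,0,0.11, 0.16,0.25,0.03,0,0,0.14, 0.19,0.3,0.03,0,0,0.17, 0.22,0.34,0.03,0,0,0.2, 0.24,0.37,0.03,0,0,0.22, 0.25,0.39,0.03,0,0,0.23, 0.25,0.39,0.03,0,0,0.23]' 1
python3 -m jog '[0.03,0.05,0,0,0,0.01, 0.06,0.1,0,0,0,0.025, 0.09,0.135,0,0,0,0.04, 0.095,0.145,0,0,0,0.044, 0.095,0.145,0,0,0,0.044, 0.095,0.145,0,0,0,0.044]'
cat > model.py <<'E'
from h import *
from scipy.optimize import least_squares
N={"thumb_tab":0,"latch_pivot":1,"gate_hinge":2,"catch_place":3,"cage":4}
def pts(q,a=-0.02):
    hx,hy,psi,th=q; H=np.array([hx,hy]); v=lambda t:np.array([np.sin(t),-np.cos(t)])
    Y=-v(psi); g=v(psi-th)   # gate direction hinge->tip
    return [H+g*(60+110*np.cos(a)-40*np.sin(a))/1e3,H+g*.06,H,H-.25*Y,H-.12*Y]
def fit(obs):
    f=lambda q:np.concatenate([(pts(q)[N[l]]-p[:2])*s for l,p,s in obs])
    return least_squares(f,[.567,.101,-.037,.6],loss="soft_l1",f_scale=.004)
E
python3 - <<'E'
from model import *
obs=[]
for c in("scene","side","wrist"):
  for k in range(3):
    T,p,d=snap(c,c+"2.png")
    for l in N:
        for r in bot.tip_of(l,c)[:1]:
            if r["confidence"]>.4:
                obs.append((l,w(T,r["at"]),1)); 
                print(c,l,round(r["confidence"],2),obs[-1][1].round(4)) if k==0 else 0
r=fit(obs);print(r.x.round(4),np.array(pts(r.x)).round(4).tolist(),np.abs(r.fun).mean())
o=bot.get_obs();print(o["clock"],o["eef_pos"],o["tool_rot"],o["ft_force"])
E
```

```text
clock: 1.93
eef_pos: [0.3895, -0.1474, 0.3282]
tool_rot: [0.911, 0.413, 0.001, -0.0]
ft_force: [0.0, 0.8, -0.4]
grip_width: 0.0853
grasp_force: 0.0
clock: 2.43
eef_pos: [0.4632, -0.0354, 0.3276]
tool_rot: [0.893, 0.45, -0.001, -0.0]
ft_force: [0.0, 0.2, 0.6]
grip_width: 0.0858
grasp_force: 0.0
scene thumb_tab 0.7 [ 0.465  -0.0326  0.1804]
scene latch_pivot 0.89 [0.5334 0.0536 0.1436]
scene gate_hinge 0.68 [0.5685 0.0982 0.143 ]
scene catch_place 0.98 [ 0.5566 -0.1482  0.1358]
scene cage 0.63 [ 0.561 -0.019 -0.002]
side thumb_tab 0.58 [ 0.4673 -0.0339  0.1843]
side latch_pivot 0.7 [0.5294 0.053  0.1468]
side gate_hinge 0.97 [0.5658 0.1014 0.1439]
side catch_place 0.87 [ 0.5542 -0.1468  0.1346]
side cage 0.63 [ 5.596e-01 -1.550e-02  1.000e-04]
wrist thumb_tab 0.6 [ 0.4608 -0.0333  0.1843]
wrist latch_pivot 0.8 [0.5316 0.052  0.1446]
wrist catch_place 0.71 [ 0.5602 -0.1501  0.1341]
wrist cage 0.91 [ 0.5586 -0.0185 -0.0033]
[ 0.567   0.1012 -0.0399  0.6108] [[0.4636, -0.0347], [0.5307, 0.0535], [0.567, 0.1012], [0.557, -0.1486], [0.5622, -0.0187]] 0.0015341599329987026
5.1333 [ 0.46322338 -0.0356447   0.32791799] [ 8.93423879e-01  4.49214616e-01 -1.08268630e-05  1.54386869e-05] [-0.58053486 -0.08178238  0.24952841]
```

View pics/wrist2.png

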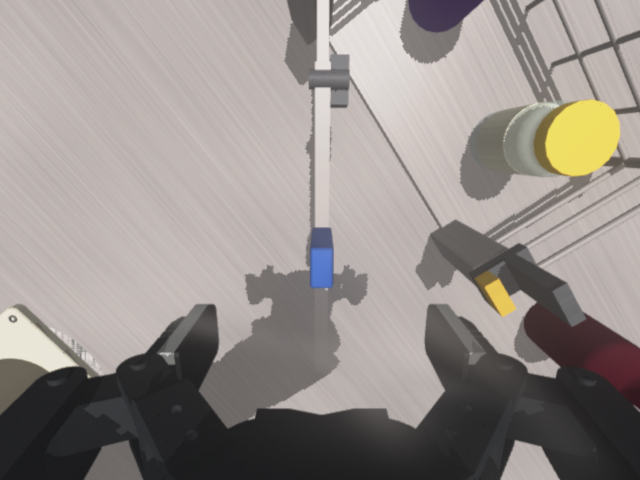

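The wrist view shows the tab at (321,258), centred between the fingers and aligned with them, and the yellow striker at (495,293). Next I descend and pinch the tab.

```bash
python3 -m jog '[0,0,-0.03,0,0,0, 0,0.001,-0.06,0,0,-0.005, 0,0.001,-0.09,0,0,-0.005, 0,0.001,-0.105,0,0,-0.005, 0,0.001,-0.113,0,0,-0.005, 0,0.001,-0.113,0,0,-0.005]' 1
python3 -m jog '[0,0,0,0,0,0, 0,0,0,0,0,0, 0,0,0,0,0,0, 0,0,0,0,0,0, 0,0,0,0,0,0, 0,0,0,0,0,0, 0,0,0,0,0,0, 0,0,0,0,0,0]' -1
cat > plan.py <<'E'
import sys,json
from h import *
from scipy.spatial.transform import Rotation as R
# model: hinge, cage yaw; bar-frame pose from (theta, a)
H=np.array([.567,.1012,.145]); psi=-.0399
def pose(th,a,G=None):
    Rb=R.from_euler("z",psi-th)*R.from_euler("x",-a)   # bar frame
    Rg=R.from_euler("z",psi-th)
    piv=H+Rg.apply([0,-.06,0]); return piv+Rb.apply([0,-.11,.04]),Rb
def solve(p):  # th,a from the tab point
    from scipy.optimize import least_squares
    return least_squares(lambda q:pose(*q)[0]-p,[.3,.1]).x
def rows(th0,a0,path,off):
    "off = TCP in the bar frame; scaled shift+turn from (th0,a0)"
    p0,R0=pose(th0,a0); t0=p0+R0.apply(off)
    for th,a in path:
        p,Rb=pose(th,a); t=p+Rb.apply(off)
        print(th,a,np.r_[(t-t0)/.8,(Rb*R0.inv()).as_rotvec()/2].round(4).tolist())
E
python3 - <<'E'
from plan import *
o=bot.get_obs();p=np.array(o["eef_pos"]);z=R.from_quat(o["tool_rot"]).apply([0,0,.0539])
print(p,p+z,solve(p+z),o["ft_force"],o["grip_width"],o["grasp_force"])
rows(.61,-.02,[(.61,.05),(.61,.12),(.61,.19)],[0,0,.0539])
E
```

```text
clock: 5.63
eef_pos: [0.4624, -0.0348, 0.2361]
tool_rot: [0.896, 0.445, -0.001, -0.001]
ft_force: [-0.1, -0.6, -0.1]
grip_width: 0.0857
grasp_force: 0.0
clock: 6.3
eef_pos: [0.4634, -0.0348, 0.2381]
tool_rot: [0.896, 0.445, 0.0, 0.0]
ft_force: [-1.4, -0.9, 3.8]
grip_width: 0.0136
grasp_force: 60.3
[ 0.46341946 -0.03481386  0.23805842] [ 0.4634682  -0.03481611  0.18415844] [ 0.61071361 -0.00944266] [-1.38425756 -0.9277541   3.76734112] 0.013616256751409123 60.28217554092407
0.61 0.05 [0.0051, 0.0067, 0.0095, -0.0279, 0.0212, 0.0]
0.61 0.12 [0.0105, 0.0138, 0.0184, -0.0557, 0.0424, 0.0]
0.61 0.19 [0.0163, 0.0215, 0.0266, -0.0836, 0.0635, 0.0]
```

```bash
python3 -m jog '[0.0025,0.0033,0.005,-0.014,0.0105,0, 0.005,0.0067,0.0095,-0.028,0.021,0, 0.0078,0.0103,0.014,-0.042,0.032,0, 0.0105,0.0138,0.0184,-0.0557,0.0424,0, 0.013,0.0176,0.0225,-0.07,0.053,0, 0.0163,0.0215,0.0266,-0.0836,0.0635,0, 0.0163,0.0215,0.0266,-0.0836,0.0635,0]'
python3 - <<'E'
from plan import *
T,p,d=snap("side","side3.png")
o=bot.get_obs();p=np.array(o["eef_pos"]);q=R.from_quat(o["tool_rot"])
print(p,solve(p+q.apply([0,0,.0539])),q.apply([0,0,1]),o["ft_force"],o["ft_torque"],o["grip_width"])
rows(.61,.19,[(t,.19) for t in (.57,.52,.46,.4,.34,.28,.22,.18,.15)],[0,0,.0539])
E
```

```text
clock: 6.88
eef_pos: [0.4767, -0.0173, 0.2591]
tool_rot: [0.89, 0.443, -0.095, 0.047]
ft_force: [-2.6, -3.1, 3.5]
grip_width: 0.0134
grasp_force: 60.2
[ 0.4765108  -0.0175347   0.25884287] [0.61102845 0.19748203] [-0.12608512 -0.166816   -0.97789312] [-1.15082292 -1.65996767  3.25701295] [-0.04534913 -0.02198834  0.03121782] 0.013362081330464733
0.57 0.19 [0.0061, -0.0044, 0.0, 0.0, 0.0, 0.02]
0.52 0.19 [0.0139, -0.0096, 0.0, -0.0, 0.0, 0.045]
0.46 0.19 [0.0236, -0.0153, 0.0, 0.0, 0.0, 0.075]
0.4 0.19 [0.0337, -0.0204, 0.0, 0.0, -0.0, 0.105]
0.34 0.19 [0.044, -0.0249, 0.0, 0.0, 0.0, 0.135]
0.28 0.19 [0.0546, -0.0288, 0.0, -0.0, -0.0, 0.165]
0.22 0.19 [0.0654, -0.032, 0.0, 0.0, -0.0, 0.195]
0.18 0.19 [0.0727, -0.0338, 0.0, 0.0, 0.0, 0.215]
0.15 0.19 [0.0782, -0.0349, 0.0, 0.0, 0.0, 0.23]
```

View pics/side3.png

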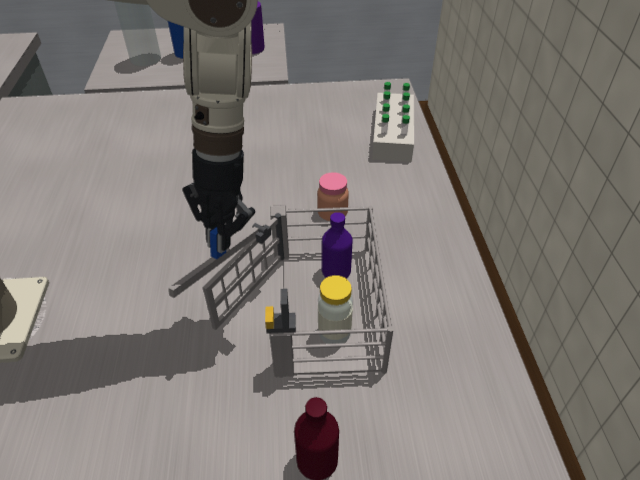

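The side view shows the bar gripped by the tab and raised, its tip at (173,292), with the gate still open. I now swing it inward to about 0.15 rad.

```bash
python3 -m jog '[0.0061,-0.0044,0,0,0,0.02, 0.0139,-0.0096,0,0,0,0.045, 0.0236,-0.0153,0,0,0,0.075, 0.0337,-0.0204,0,0,0,0.105, 0.044,-0.0249,0,0,0,0.135, 0.0546,-0.0288,0,0,0,0.165, 0.0654,-0.032,0,0,0,0.195, 0.0727,-0.0338,0,0,0,0.215, 0.0782,-0.0349,0,0,0,0.23, 0.0782,-0.0349,0,0,0,0.23]'
python3 - <<'E'
from plan import *
o=bot.get_obs();p=np.array(o["eef_pos"]);q=R.from_quat(o["tool_rot"])
print(o["clock"],p,solve(p+q.apply([0,0,.0539])),q.apply([0,0,1]),o["ft_force"],o["ft_torque"],o["grip_width"])
rows(.15,.19,[(t,.19) for t in (.14,.13,.12,.11,.1,.09,.08,.07,.06,.05,.04,.03,.02,.01,0)],[0,0,.0539])
E
```

```text
clock: 7.77
eef_pos: [0.5389, -0.0455, 0.2585]
tool_rot: [0.766, 0.634, -0.08, 0.066]
ft_force: [-1.6, 1.0, 1.6]
grip_width: 0.0134
grasp_force: 60.2
7.7667 [ 0.53894178 -0.04553876  0.25853154] [0.14897505 0.19518687] [-0.03854612 -0.20248465 -0.97852653] [-1.55022543  1.0353116   1.57700951] [0.71562011 0.15738494 0.05473897] 0.013350505322041576
0.14 0.19 [0.0018, -0.0003, 0.0, -0.0, 0.0, 0.005]
0.13 0.19 [0.0037, -0.0007, 0.0, -0.0, 0.0, 0.01]
0.12 0.19 [0.0055, -0.001, 0.0, 0.0, 0.0, 0.015]
0.11 0.19 [0.0074, -0.0013, 0.0, -0.0, 0.0, 0.02]
0.1 0.19 [0.0093, -0.0015, 0.0, -0.0, 0.0, 0.025]
0.09 0.19 [0.0111, -0.0018, 0.0, -0.0, -0.0, 0.03]
0.08 0.19 [0.013, -0.002, 0.0, 0.0, 0.0, 0.035]
0.07 0.19 [0.0149, -0.0022, 0.0, -0.0, 0.0, 0.04]
0.06 0.19 [0.0167, -0.0024, 0.0, 0.0, 0.0, 0.045]
0.05 0.19 [0.0186, -0.0026, 0.0, 0.0, -0.0, 0.05]
0.04 0.19 [0.0205, -0.0028, 0.0, -0.0, 0.0, 0.055]
0.03 0.19 [0.0223, -0.0029, 0.0, -0.0, -0.0, 0.06]
0.02 0.19 [0.0242, -0.003, 0.0, 0.0, 0.0, 0.065]
0.01 0.19 [0.0261, -0.0031, 0.0, 0.0, -0.0, 0.07]
0 0.19 [0.028, -0.0032, 0.0, -0.0, 0.0, 0.075]
```

```bash
python3 -m jog '[0.0037,-0.0007,0,0,0,0.01, 0.0074,-0.0013,0,0,0,0.02, 0.0111,-0.0018,0,0,0,0.03, 0.0149,-0.0022,0,0,0,0.04, 0.0186,-0.0026,0,0,0,0.05, 0.0186,-0.0026,0,0,0,0.05, 0.0186,-0.0026,0,0,0,0.05]'
python3 -m jog '[0.0019,-0.0002,0,0,0,0.005, 0.0019,-0.0002,0,0,0,0.005]'
python3 -m jog '[0.0019,-0.0002,0,0,0,0.005, 0.0019,-0.0002,0,0,0,0.005]'
python3 - <<'E'
from plan import *
o=bot.get_obs();p=np.array(o["eef_pos"]);q=R.from_quat(o["tool_rot"])
print(o["clock"],p,solve(p+q.apply([0,0,.0539])),q.apply([0,0,1]),o["ft_force"],o["ft_torque"],o["grip_width"])
T,p,d=snap("side","side4.png");cv2.imwrite("pics/side4c.png",cv2.resize(p[230:390,180:400,::-1],None,fx=3.5,fy=3.5))
E
```

```text
clock: 8.35
eef_pos: [0.5538, -0.0474, 0.2587]
tool_rot: [0.734, 0.671, -0.077, 0.07]
ft_force: [-1.7, 1.6, 1.4]
grip_width: 0.0133
grasp_force: 60.1
clock: 8.52
eef_pos: [0.5553, -0.0476, 0.2587]
tool_rot: [0.73, 0.675, -0.077, 0.071]
ft_force: [-0.8, 2.2, 1.3]
grip_width: 0.0135
grasp_force: 60.1
clock: 8.68
eef_pos: [0.5568, -0.0477, 0.2587]
tool_rot: [0.727, 0.679, -0.076, 0.071]
ft_force: [-1.0, 2.4, 1.3]
grip_width: 0.0133
grasp_force: 60.1
8.6833 [ 0.55683612 -0.04770311  0.25865569] [0.02835272 0.19647405] [-0.01445114 -0.20735005 -0.97816007] [-1.00951048  2.41662269  1.26080548] [1.2280511  0.24086406 0.06402398] 0.013285393269015594
```

View pics/side4c.png

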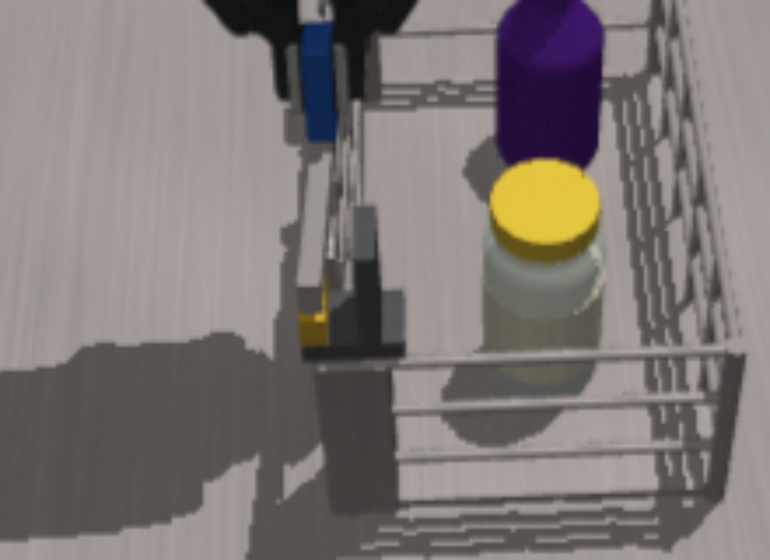

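The crop shows the raised bar tip at (312,270), still over the yellow striker at (313,325). The back plate's face is near column 355, roughly 12 mm on, so I keep closing in small steps.

```bash
S='s'; python3 -m jog '[0.0019,-0.0001,0,0,0,0.005, 0.0037,-0.0002,0,0,0,0.01, 0.0037,-0.0002,0,0,0,0.01]'
python3 -m jog '[0.0019,-0.0001,0,0,0,0.005, 0.0019,-0.0001,0,0,0,0.005]'
python3 -m jog '[0.0019,-0.0001,0,0,0,0.005, 0.0019,-0.0001,0,0,0,0.005]'
python3 - <<'E'
from plan import *
o=bot.get_obs();p=np.array(o["eef_pos"]);q=R.from_quat(o["tool_rot"])
print(o["clock"],p,solve(p+q.apply([0,0,.0539])),q.apply([0,0,1]),o["ft_force"],o["ft_torque"],o["grip_width"])
E
```

```text
clock: 8.98
eef_pos: [0.5599, -0.0479, 0.2586]
tool_rot: [0.72, 0.686, -0.076, 0.072]
ft_force: [-1.4, 4.4, -0.2]
grip_width: 0.0131
grasp_force: 60.1
clock: 9.15
eef_pos: [0.5613, -0.0479, 0.2586]
tool_rot: [0.717, 0.69, -0.075, 0.072]
ft_force: [-1.0, 4.4, 0.4]
grip_width: 0.0135
grasp_force: 60.1
clock: 9.32
eef_pos: [0.5628, -0.048, 0.2586]
tool_rot: [0.713, 0.693, -0.075, 0.073]
ft_force: [-1.1, 4.7, 0.3]
grip_width: 0.013
grasp_force: 60.1
9.3167 [ 0.56284082 -0.04800145  0.25864328] [-0.01191081  0.19634854] [-0.00614798 -0.20770874 -0.9781714 ] [-1.11844138  4.72706425  0.33753429] [1.62183713 0.28200956 0.100726  ] 0.01300488145763622
```

```bash
python3 -m jog '[0.0012,0.0004,0,0,0,0.003, 0.0012,0.0004,0,0,0,0.003]'
python3 -m jog '[0.0012,0.0004,0,0,0,0.003, 0.0012,0.0004,0,0,0,0.003]'
python3 -m jog '[0.0012,0,0,0,0,0.003, 0.0012,0,0,0,0,0.003]'
```

```text
clock: 9.48
eef_pos: [0.5637, -0.0479, 0.2587]
tool_rot: [0.711, 0.695, -0.075, 0.073]
ft_force: [-2.0, 3.9, 1.1]
grip_width: 0.0133
grasp_force: 60.1
clock: 9.65
eef_pos: [0.5642, -0.0479, 0.2587]
tool_rot: [0.709, 0.697, -0.075, 0.073]
ft_force: [-2.6, 3.0, 0.4]
grip_width: 0.0133
grasp_force: 60.1
clock: 9.82
eef_pos: [0.5643, -0.0479, 0.2587]
tool_rot: [0.707, 0.699, -0.076, 0.073]
ft_force: [-7.2, 4.0, 3.7]
grip_width: 0.0132
grasp_force: 60.3
```

Contact: pushing 1 mm further moved it only 0.1 mm and the force rose to 7 N. I hold that and work out the lowering path.

```bash
python3 -m jog '[0,0,0,0,0,0, 0,0,0,0,0,0]'
python3 - <<'E'
from plan import *
o=bot.get_obs();p=np.array(o["eef_pos"]);q=R.from_quat(o["tool_rot"])
print(o["clock"],p,solve(p+q.apply([0,0,.0539])),q.apply([0,0,1]),o["ft_force"],o["ft_torque"],o["grip_width"])
rows(-.022,.196,[(-.022,a) for a in (.17,.14,.11,.08,.05,.02,.01,0,-.01)],[0,0,.0539])
T,p,d=snap("side","side5.png");cv2.imwrite("pics/side5c.png",cv2.resize(p[230:390,180:400,::-1],None,fx=3.5,fy=3.5))
E
```

```text
clock: 9.98
eef_pos: [0.5643, -0.0479, 0.2587]
tool_rot: [0.707, 0.699, -0.076, 0.073]
ft_force: [-6.8, 4.8, 3.4]
grip_width: 0.0132
grasp_force: 60.4
9.9833 [ 0.5642938  -0.04788799  0.25872039] [-0.02120556  0.19741539] [-0.00540861 -0.20866357 -0.97797253] [-6.84453732  4.75292144  3.40538743] [ 1.37808905  0.97045905 -0.57158745] 0.013184413112601087
-0.022 0.17 [-0.0001, -0.0037, -0.003, 0.013, -0.0002, 0.0]
-0.022 0.14 [-0.0001, -0.0078, -0.0065, 0.028, -0.0005, 0.0]
-0.022 0.11 [-0.0002, -0.0118, -0.0101, 0.043, -0.0008, 0.0]
-0.022 0.08 [-0.0003, -0.0157, -0.0139, 0.058, -0.001, 0.0]
-0.022 0.05 [-0.0003, -0.0194, -0.0178, 0.073, -0.0013, 0.0]
-0.022 0.02 [-0.0004, -0.0231, -0.0218, 0.088, -0.0016, 0.0]
-0.022 0.01 [-0.0004, -0.0243, -0.0232, 0.093, -0.0017, 0.0]
-0.022 0 [-0.0005, -0.0255, -0.0245, 0.098, -0.0018, 0.0]
-0.022 -0.01 [-0.0005, -0.0267, -0.0259, 0.103, -0.0018, 0.0]
```

View pics/side5c.png

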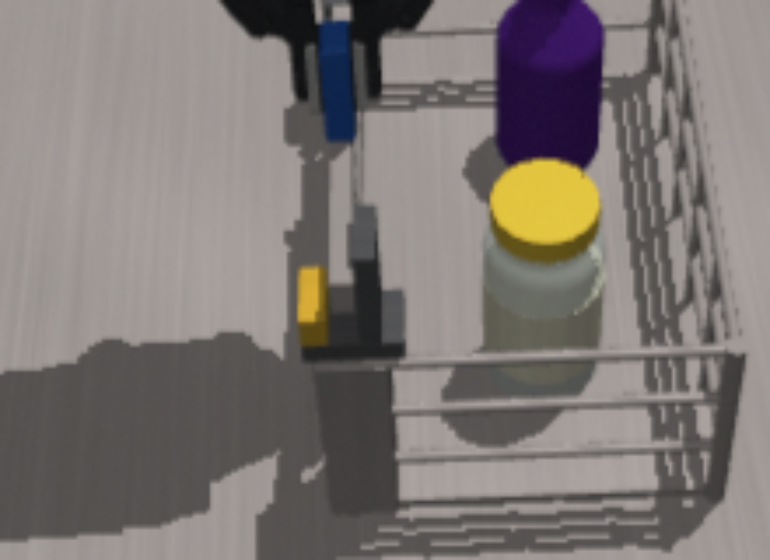

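The bar now blends with the bench colour, spanning about columns 328–350 and ending near row 285. It lies against the dark plate at (362,235) and past the striker at (313,305). I lower it while holding the pressure.

```bash
python3 -m jog '[0,-0.0018,-0.0015,0.0065,0,0, -0.0001,-0.0037,-0.003,0.013,-0.0002,0, -0.0001,-0.0058,-0.0048,0.02,-0.0003,0, -0.0001,-0.0078,-0.0065,0.028,-0.0005,0, -0.0002,-0.0098,-0.0083,0.0355,-0.0006,0, -0.0002,-0.0118,-0.0101,0.043,-0.0008,0, -0.0002,-0.0118,-0.0101,0.043,-0.0008,0]'
python3 - <<'E'
from plan import *
o=bot.get_obs();p=np.array(o["eef_pos"]);q=R.from_quat(o["tool_rot"])
print(o["clock"],p,solve(p+q.apply([0,0,.0539])),q.apply([0,0,1]),o["ft_force"],o["ft_torque"],o["grip_width"])
E
```

```text
clock: 10.62
eef_pos: [0.5641, -0.0575, 0.2505]
tool_rot: [0.71, 0.701, -0.045, 0.042]
ft_force: [-5.7, 4.6, 1.4]
grip_width: 0.0134
grasp_force: 60.2
10.6167 [ 0.56410526 -0.05745479  0.25049159] [-0.02113943  0.10994251] [-0.00382259 -0.12262184 -0.99244611] [-5.71916206  4.56921823  1.35654176] [ 1.54648598  0.86482503 -0.44504448] 0.013418373551723093
```

```bash
python3 -m jog '[0,-0.002,-0.0019,0.0075,-0.0001,0, 0,-0.0039,-0.0038,0.015,-0.0002,0, 0,-0.0058,-0.0057,0.0225,-0.0004,0, -0.0001,-0.0076,-0.0077,0.03,-0.0005,0, -0.0001,-0.0095,-0.0097,0.0375,-0.0006,0, -0.0002,-0.0113,-0.0117,0.045,-0.0008,0, -0.0002,-0.0113,-0.0117,0.045,-0.0008,0]'
python3 - <<'E'
from plan import *
o=bot.get_obs();p=np.array(o["eef_pos"]);q=R.from_quat(o["tool_rot"])
print(o["clock"],p,solve(p+q.apply([0,0,.0539])),q.apply([0,0,1]),o["ft_force"],o["ft_torque"],o["grip_width"])
E
```

```text
clock: 11.2
eef_pos: [0.5639, -0.0666, 0.2411]
tool_rot: [0.712, 0.702, -0.012, 0.011]
ft_force: [-5.3, 4.5, 2.2]
grip_width: 0.0134
grasp_force: 60.2
11.2 [ 0.56392936 -0.06655015  0.24109956] [-0.02106535  0.01911931] [-0.00227769 -0.03304786 -0.99945117] [-5.26924665  4.47934303  2.22214632] [ 1.45947092  0.81868245 -0.34196049] 0.01339018173799833
```

```bash
python3 -m jog '[0,-0.0006,-0.0007,0.0025,0,0, 0,-0.0006,-0.0007,0.0025,0,0]'
python3 -m jog '[0,-0.0006,-0.0007,0.0025,0,0, 0,-0.0006,-0.0007,0.0025,0,0]'
python3 -m jog '[0,-0.0006,-0.0007,0.0025,0,0, 0,-0.0006,-0.0007,0.0025,0,0]'
python3 - <<'E'
from plan import *
T,p,d=snap("side","side6.png");cv2.imwrite("pics/side6c.png",cv2.resize(p[230:390,180:400,::-1],None,fx=3.5,fy=3.5))
o=bot.get_obs();p=np.array(o["eef_pos"]);q=R.from_quat(o["tool_rot"])
print(o["clock"],p,solve(p+q.apply([0,0,.0539])),q.apply([0,0,1]),o["ft_force"],o["ft_torque"],o["grip_width"])
E
```

```text
clock: 11.37
eef_pos: [0.5639, -0.0669, 0.2408]
tool_rot: [0.711, 0.703, -0.011, 0.01]
ft_force: [-5.8, 3.5, 2.0]
grip_width: 0.0132
grasp_force: 60.5
clock: 11.53
eef_pos: [0.5639, -0.0673, 0.2404]
tool_rot: [0.711, 0.703, -0.009, 0.008]
ft_force: [-5.1, 4.7, 4.1]
grip_width: 0.0136
grasp_force: 60.6
clock: 11.7
eef_pos: [0.5639, -0.0676, 0.2404]
tool_rot: [0.711, 0.703, -0.007, 0.006]
ft_force: [-5.6, 5.3, 6.3]
grip_width: 0.0134
grasp_force: 60.8
11.75 [ 0.56392233 -0.06757374  0.24037287] [-0.021247    0.01233053] [-0.0016729  -0.01926842 -0.99981295] [-6.80492665  5.97307501  5.52483635] [ 1.12552706  1.24719104 -0.34776622] 0.013642757812794327
```

View pics/side6c.png

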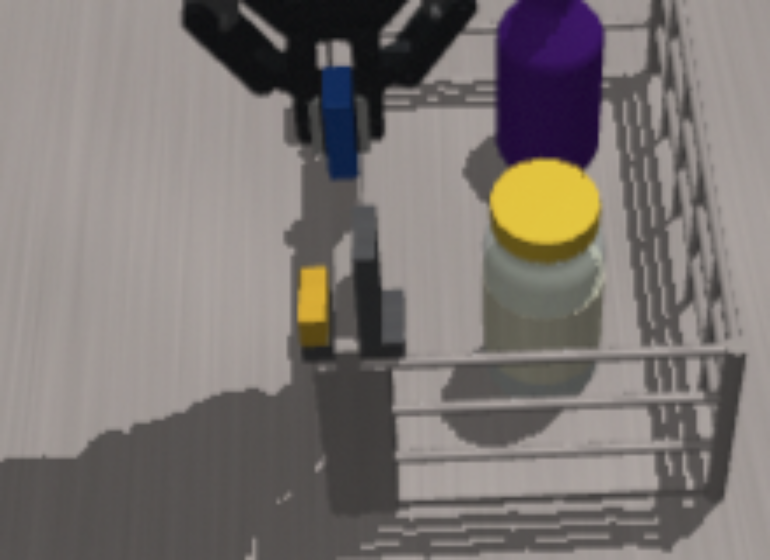

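The bar is seated: the picture shows it in the slot at (345,330), behind the striker, and the vertical force rose as it met the floor. I ease off the pressure, open the fingers and retreat straight up.

```bash
python3 -m jog '[-0.0008,0.0003,0.0005,0,0,0, -0.0012,0.0003,0.0008,0,0,0]'
python3 -m jog '[0,0,0,0,0,0, 0,0,0,0,0,0, 0,0,0,0,0,0, 0,0,0,0,0,0, 0,0,0,0,0,0, 0,0,0,0,0,0]' 0.3
python3 -m jog '[0,0,0.01,0,0,0, 0,0,0.03,0,0,0, 0,0,0.07,0,0,0, 0,0,0.11,0,0,0, -0.02,0,0.14,0,0,0, -0.06,0,0.15,0,0,0, -0.1,0,0.15,0,0,0, -0.12,0,0.15,0,0,0, -0.12,0,0.15,0,0,0, -0.12,0,0.15,0,0,0]'
python3 - <<'E'
from plan import *
for c in("scene","side"):
    T,p,d=snap(c,c+"7.png")
    for l in["thumb_tab","latch_pivot","bottle_purple","bottle_clear"]:
        for r in bot.tip_of(l,c)[:1]: x=w(T,r["at"]);print(c,l,round(r["confidence"],2),x.round(4),solve(x).round(3) if l=="thumb_tab" else "")
    if c=="side": cv2.imwrite("pics/side7c.png",cv2.resize(p[230:390,180:400,::-1],None,fx=3.5,fy=3.5))
o=bot.get_obs();print(o["clock"],o["ft_force"],o["grip_width"])
E
```

```text
clock: 11.92
eef_pos: [0.5638, -0.0675, 0.2404]
tool_rot: [0.711, 0.703, -0.007, 0.007]
ft_force: [-1.3, 5.5, -0.3]
grip_width: 0.0135
grasp_force: 59.9
clock: 12.42
eef_pos: [0.5645, -0.0676, 0.2403]
tool_rot: [0.711, 0.703, -0.007, 0.007]
ft_force: [0.5, 0.1, 1.0]
grip_width: 0.0556
grasp_force: 0.0
clock: 13.25
eef_pos: [0.4682, -0.0674, 0.3616]
tool_rot: [0.711, 0.703, -0.006, 0.008]
ft_force: [0.7, -0.6, 0.3]
grip_width: 0.0554
grasp_force: 0.0
scene thumb_tab 0.67 [ 0.5626 -0.0652  0.1856] [-0.014  0.016]
scene latch_pivot 0.79 [0.5672 0.0423 0.1451] 
scene bottle_purple 0.6 [0.6788 0.0636 0.0031] 
scene bottle_clear 0.64 [ 0.6598 -0.086   0.0057] 
side thumb_tab 0.87 [ 0.5674 -0.0666  0.1889] [-0.042  0.038]
side latch_pivot 0.77 [0.5632 0.0399 0.1455] 
side bottle_purple 0.97 [0.6749 0.0615 0.0034] 
side bottle_clear 0.7 [ 0.6543 -0.0806  0.0018] 
13.75 [-0.82107333 -0.0932006  -0.49407501] 0.05557672779222796
```

View pics/side7c.png

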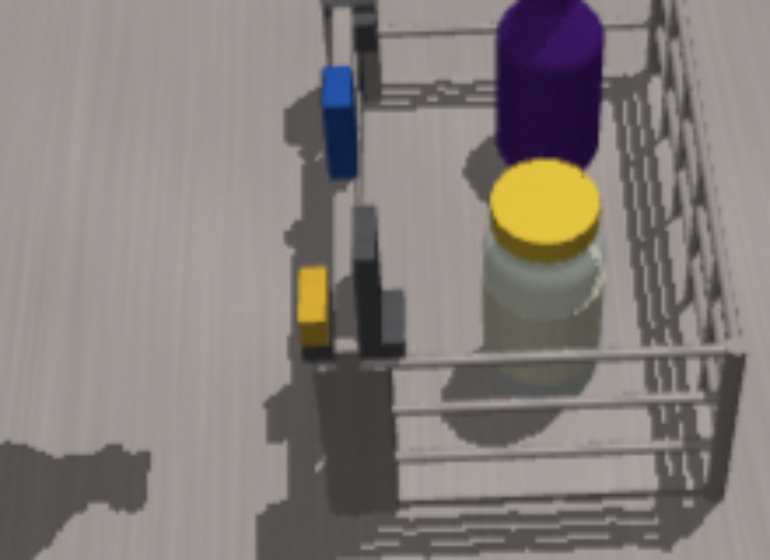

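The picture shows the bar down in the slot at (345,335) behind the striker. The gate is shut, the tab is at (338,120), the bottles are standing and the robot is clear.

```bash
python3 -c "from workcell import bot; print(bot.job_done())"
```

```text
the job is handed in; nothing more can be done
None
```

The gate is shut and latched: the bar lies down in the catch behind the striker, nothing else was touched, and the job was handed in at about 14 s with the arm clear; no verdict was returned.

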